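# Switch off the charger bay that was left on

### The job

One of the four identical keys on the battery charger is still latched down. With the fingertips, tap each key lightly, one after the other from left to right as seen from the robot's side, to feel which one it is without working any latch; only then press that key fully down, without forcing it, and let it go, so that it springs up and all four keys stand up. Leave the packs, tools and containers where they are; do not pick anything up.

Things in the scene. Friction and masses are not known exactly. Their poses are not given: they have to be found in the camera images.
- charger: Grey four-bay charger for tool battery packs, bolted down, 232 mm deep (x), 340 mm wide (y). Origin under it at bench height; its +x points to its back, +y to its left as seen from the robot's side. Front part (x -105 to -5 mm): a flat deck 60 mm high with a row of four identical off-white keys. Behind it the bays: packs reach 92 mm up, the back wall 85 mm.
- key_row (a point): Middle of the key row, on the deck. A key goes straight down, 13.6 mm in all, against a spring: 2 N at the top, 5 N at 6 mm, 8.8 N at the bottom. Push-push latch: an up key pressed to the bottom stays latched 6 mm down when let go; a latched key pressed on to the bottom springs fully up when let go.
- tap_ref (a point): Middle of the row at the height of the up keys' tops, 78 mm over the bench. A press that stays less than 8 mm below this height changes nothing; only the last 1 mm of travel surely works the latch. A tap of 1 to 4 N is light: an up key gives up to 4 mm, a latched one hardly moves.
- key1: Key 1 of the row, counted from the left as seen from the robot's side (key1 has the largest charger y). Off-white cap 30 mm (charger x) by 32 mm (charger y), at charger x -55, y 84 mm; keys are 56 mm apart. Origin: middle of the cap's top face, 78 mm above the bench when the key is up, 72 mm when latched down.
- key2: Key 2 of the row, counted from the left as seen from the robot's side (key1 has the largest charger y). Off-white cap 30 mm (charger x) by 32 mm (charger y), at charger x -55, y 28 mm; keys are 56 mm apart. Origin: middle of the cap's top face, 78 mm above the bench when the key is up, 72 mm when latched down.
- key3: Key 3 of the row, counted from the left as seen from the robot's side (key1 has the largest charger y). Off-white cap 30 mm (charger x) by 32 mm (charger y), at charger x -55, y -28 mm; keys are 56 mm apart. Origin: middle of the cap's top face, 78 mm above the bench when the key is up, 72 mm when latched down.
- key4: Key 4 of the row, counted from the left as seen from the robot's side (key1 has the largest charger y). Off-white cap 30 mm (charger x) by 32 mm (charger y), at charger x -55, y -84 mm; keys are 56 mm apart. Origin: middle of the cap's top face, 78 mm above the bench when the key is up, 72 mm when latched down.
- pack_a: Black battery pack, 88 x 44 x 62 mm, standing loose in the bay behind key1; bystander, origin at the centre of its underside.
- pack_b: Black battery pack, 88 x 44 x 62 mm, standing loose in the bay behind key3; bystander, origin at the centre of its underside.
- socket: Steel wrench socket, 28 mm across, 30 mm tall, standing loose on the charger's key deck at the right of key4; bystander, origin at the centre of its underside.
- spray_can: Grey spray can, 58 mm across, 170 mm tall, on the bench to the left of the charger; bystander, origin at the centre of its underside.
- grease_jar: Amber jar, 72 mm across, 75 mm tall, on the bench to the right of the charger; bystander, origin at the centre of its underside.
- wrench: Steel wrench lying on the bench in front of the charger; bystander, origin near its middle.
- screwdriver: Screwdriver lying on the bench to the front right; bystander, origin near its middle.

How it is judged:
On the way, in this order (a step that is already met when the one before it is completed fails the run):
1. the leftmost key is tapped with the fingertips (over 0.5 N for 0.05 s) (contact force between the fingers and key1 above 0.5 N), for 0.05 s.
2. the second key from the left is tapped with the fingertips (over 0.5 N for 0.05 s) (contact force between the fingers and key2 above 0.5 N), for 0.05 s.
3. the third key from the left is tapped with the fingertips (over 0.5 N for 0.05 s) (contact force between the fingers and key3 above 0.5 N), for 0.05 s.
4. the rightmost key is tapped with the fingertips (over 0.5 N for 0.05 s) (contact force between the fingers and key4 above 0.5 N), for 0.05 s.
5. the latched key is pressed and springs up: all four keys stand up, within 1.5 mm (z of each of key1, key2, key3, key4 in the frame of charger above 0.0765 m), for 0.2 s.
At the end, for the whole second after the job is handed in: All four keys stand up (cap tops within 1.5 mm of their up height, 78 mm above the bench) and every pack, tool and container is within 20 mm of where it began (all of step 5 and distance of each of pack_a, pack_b, socket, spray_can, grease_jar, wrench, screwdriver from where it was at the start of the episode below 0.02 m); the robot touches nothing.
It fails at once if a second key is pushed more than 8 mm down while another one is still latched (that is not a light tap) ((z of key1 in the frame of charger below 0.075 m and z of key2 in the frame of charger below 0.07 m) or (z of key1 in the frame of charger below 0.075 m and z of key3 in the frame of charger below 0.07 m) or (z of key1 in the frame of charger below 0.075 m and z of key4 in the frame of charger below 0.07 m) or (z of key2 in the frame of charger below 0.075 m and z of key1 in the frame of charger below 0.07 m) or (z of key2 in the frame of charger below 0.075 m and z of key3 in the frame of charger below 0.07 m) or (z of key2 in the frame of charger below 0.075 m and z of key4 in the frame of charger below 0.07 m) or (z of key3 in the frame of charger below 0.075 m and z of key1 in the frame of charger below 0.07 m) or (z of key3 in the frame of charger below 0.075 m and z of key2 in the frame of charger below 0.07 m) or (z of key3 in the frame of charger below 0.075 m and z of key4 in the frame of charger below 0.07 m) or (z of key4 in the frame of charger below 0.075 m and z of key1 in the frame of charger below 0.07 m) or (z of key4 in the frame of charger below 0.075 m and z of key2 in the frame of charger below 0.07 m) or (z of key4 in the frame of charger below 0.075 m and z of key3 in the frame of charger below 0.07 m)).
It fails at once if a key is struck or pressed with more than 35 N (contact force between any of the arm, the fingers and key1 above 35 N or contact force between any of the arm, the fingers and key2 above 35 N or contact force between any of the arm, the fingers and key3 above 35 N or contact force between any of the arm, the fingers and key4 above 35 N).
It fails at once if a pack, tool or container is lifted or shifted by more than 20 mm (distance of any of pack_a, pack_b, socket, spray_can, grease_jar, wrench, screwdriver from where it was at the start of the episode above 0.02 m).
It also fails if it takes over 51 s, if anything falls off the work surface, if the arm or the gripper's body presses on something with over 40 N, if the wrist force passes 120 N, or if a joint passes its speed limit or range.

### The arm

A 7-joint arm with a two-finger parallel gripper is mounted at the origin on the work surface. World frame = base frame: x ahead of the robot, y to its left, z up, the work surface at z = 0. Lengths are in m, angles in rad, forces in N, time in s.
With the tool pointing down it reaches from about 0.4 to 0.75 m from the base axis. Payload 19.5 kg.
Tool frame: the origin (TCP) lies between the finger pads; the fingertips stand 19 mm ahead of it and the grasp point (between the pads) is the TCP; z points along the fingers, y is the direction in which the jaws open and shut (so a half turn about z gives the same grasp; the last joint's range is limited). The gripper opens to 85 mm and grips with 20 to 120 N. Pads are 22 mm wide; open, the fingers measure 114 mm over their backs; the gripper's body (76 mm by 85 mm) begins 54 mm behind the grasp point. The pads swing forward as they close: fully open they stand 13 mm farther back than shut.
Start: joints at [-0.042, 0.707, -0.028, 1.485, 0.022, 0.951, -0.075], TCP at [0.575, 0, 0.25] pointing down, gripper open.
Joint ranges: [-2.71, 2.71], [-0.32, 2.16], [-1.57, 1.52], [0, 2.45], [-1.46, 4.6], [0, 2.02], [-2.83, 2.83]. Speed limits (rad/s): [1.89, 1.89, 2.57, 2.57, 3.01, 3.01, 3.01].

### API

Orientations are given as a unit quaternion [w, x, y, z].
In Python, from rig import status, eyes, ticket gives the robot as it stands.
- The arm moves only by the tool drive_tool, never from a script. Its argument "increments" is a list of rows, each an object of numbers: "jaw": the opening, from -1 (shut) to 1 (fully open), so that 0 is half open; "tx", "ty", "tz": the shift along the tool's x, y, z in units of 50 mm (1.0 is 50 mm); "wx", "wy", "wz": the turn, a rotation vector about the tool's x, y, z in rad. In form: [{"jaw": .., "tx": .., "ty": .., "tz": .., "wx": .., "wy": .., "wz": ..}, ...]. A call has 1 to 20 rows; each row shifts and turns the commanded pose from where the row before left it, along the tool's axes as they then stand; what a row does not reach is not made up. A row lasts 1/10 s, in which the tool goes at most 50 mm and 8.59 degrees, less where a joint would pass 70% of its speed; a pose out of reach is approached as far as the arm can. A call is refused whole if a number of a shift passes 1 or a number of a turn 0.15, either way. A call with a gripper value outside its range is refused whole. The fingers move at their own pace and stop on an object; "grip_force" is the grip in N (left out, the last holds). Time passes only in rows, so rows that do not move let the fingers close. It gives the time, the measured TCP pose, the force and the opening at its end, in the units of the state.
- status.get_obs(): the state, without advancing time (a new reading comes with each control period).
- eyes.read_camera(name): name is "scene" or "side" or "wrist"; returns (picture, depth): 400x640x3 uint8, red, green, blue; 400x640 float32, m along the optical axis (not along the pixel's ray), 0 where there is no reading.
- eyes.get_calibration(name): a dict with "K" (3x3 intrinsics, pixels), "R" (3x3) and "t" (3): a world point X has camera coordinates R X + t. Camera axes: x right, y down, z forward; pixel columns grow to the right and rows downward; lengths in m; the calibration is good to about 2 mm. A picture is of the moment at which its call begins: read the wrist's pose just before it. get_calibration takes no time and is no camera call; for the wrist camera it gives the pose at the moment of the call.
- ticket.sign_off(): hands the job in, once; it reports no verdict.
The state is a dict: "t": time; "joints": joint angles; "qd": joint speeds; "joint_torque": joint torques, N m; "position": TCP position; "eef_rot": TCP orientation; "contact_force": force on the tool from outside, world axes, zero at the start; "wrist_torque": the same for the moment, N m; "opening": finger opening in m.
Only numpy, scipy, OpenCV 4.12 (cv2) and the standard library are available. Lean on these libraries where they do the work, as an engineer would, in place of code of your own. Each camera call takes 0.05 s, during which the arm holds its last target.

## Working session

There is one attempt and no reset: what is moved stays moved. The work goes in short steps, Python scripts to look and compute and a tool call to move; the robot and the scene stay as the last step left them, time stands still between calls to the robot, and variables do not carry over. Pictures are saved under pics/ and viewed, and the job is handed in when it is done.

Besides the shell and the picture viewer there is one more tool, called after "Request:" as name(argument=value, ...) on one line, values as JSON. drive_tool: Moves the arm, as the interface text tells. Its arguments: {"type":"object","properties":{"increments":{"type":"array"},"grip_force":{"type":"number"}},"required":["increments"]}

```bash
mkdir -p pics
cat > h.py <<'E'
import numpy as np, cv2
from rig import status, eyes, ticket
def snap(n,f):
    im,d=eyes.read_camera(n); c=eyes.get_calibration(n)
    cv2.imwrite(f'pics/{f}.png',im[:,:,::-1]); np.savez(f'pics/{f}.npz',im=im,d=d,K=c['K'],R=c['R'],t=c['t'])
    return im,d,c
def world(d,c):
    v,u=np.mgrid[0:400,0:640]; K=np.array(c['K'])
    p=np.stack([(u-K[0,2])/K[0,0]*d,(v-K[1,2])/K[1,1]*d,d],-1)
    return (p-np.array(c['t']))@np.array(c['R'])
def plane(u,v,z,c):
    K,R,t=[np.array(c[k]) for k in 'KRt']
    o=-R.T@t; r=R.T@np.linalg.inv(K)@np.array([u,v,1.]); return o+r*(z-o[2])/r[2]
E
python3 - <<'E'
from h import *
print(status.get_obs())
for n in ['scene','side','wrist']:
    im,d,c=snap(n,n+'0'); print(n,c)
E
```

```text
{'t': 0.0, 'joints': array([-0.04167363,  0.70710866, -0.02765018,  1.48499733,  0.02197982,
        0.95086094, -0.07553007]), 'qd': array([-2.60818337e-04,  5.38835899e-04, -9.19531226e-04, -1.18735138e-03,
        2.61261759e-04, -9.48007558e-05, -5.98775376e-04]), 'joint_torque': array([-3.35119905e-03, -8.83210659e+01,  1.23306759e+00, -2.36173260e+01,
        1.66974653e-02,  6.38553465e-03, -2.14882397e-05]), 'position': array([5.74766040e-01, 5.80863855e-06, 2.49824274e-01]), 'eef_rot': array([-3.81212748e-04,  7.07121832e-01,  7.07091526e-01, -3.77841692e-04]), 'contact_force': array([ 0.0969548 ,  0.49552845, -0.74762288]), 'wrist_torque': array([-0.00245437,  0.01254108, -0.0407093 ]), 'opening': 0.08548643480956637}
scene {'K': array([[378.59198874,   0.        , 323.97259882],
       [  0.        , 378.59198874, 203.34861205],
       [  0.        ,   0.        ,   1.        ]]), 'R': array([[ 0.53782241,  0.84290081, -0.01628745],
       [ 0.46156426, -0.31056318, -0.83096868],
       [-0.70548246,  0.43939587, -0.55608072]]), 't': array([-0.29646939, -0.18451436,  1.21559786])}
side {'K': array([[476.89863836,   0.        , 320.75835446],
       [  0.        , 476.89863836, 197.60150348],
       [  0.        ,   0.        ,   1.        ]]), 'R': array([[ 0.93716013, -0.34868117, -0.01234197],
       [-0.20318876, -0.51667639, -0.83172101],
       [ 0.28362865,  0.78196352, -0.55505661]]), 't': array([-0.50274384,  0.1650163 ,  0.93232972])}
wrist {'K': array([[357.13891539,   0.        , 319.69374546],
       [  0.        , 357.13891539, 202.46414577],
       [  0.        ,   0.        ,   1.        ]]), 'R': array([[ 9.99998641e-01,  2.70948105e-04, -1.62618786e-03],
       [ 7.13483575e-04, -9.60368296e-01,  2.78733255e-01],
       [-1.48621702e-03, -2.78734036e-01, -9.60367184e-01]]), 't': array([-0.57353755, -0.03625406,  0.37978317])}
```

View pics/scene0.png

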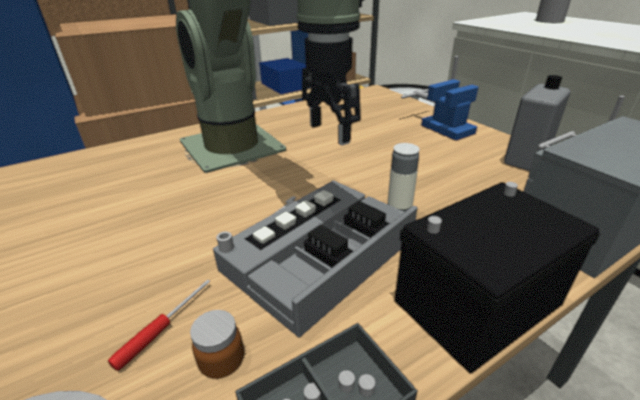

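View pics/side0.png

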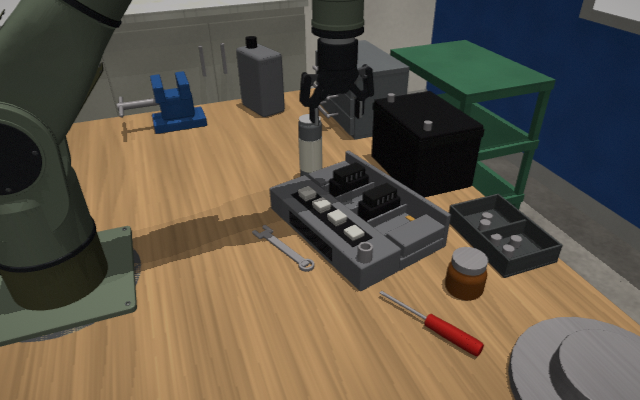

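View pics/wrist0.png

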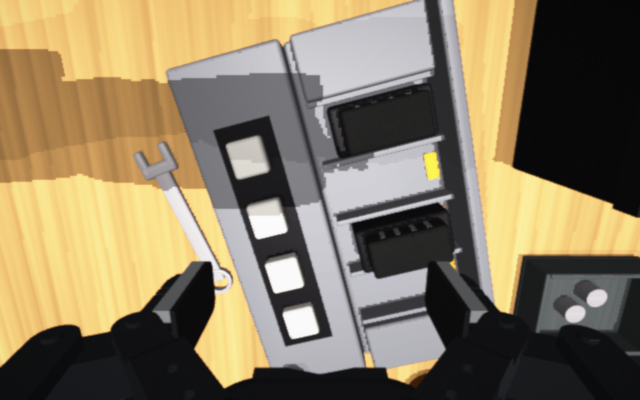

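The wrist view shows the keys in a column, from key1 at (247,157) to key4 at (300,322). Image up is world +y. The jaws open along image x, and the packs are to the right. Next I'll measure the key centres.

Run:
```python
from h import *
for n in ['wrist0','side0','scene0']:
    z=np.load(f'pics/{n}.npz'); c={k:z[k] for k in 'KRt'}; P=world(z['d'],c)
    hsv=cv2.cvtColor(z['im'],cv2.COLOR_RGB2HSV)
    m=((hsv[...,1]<45)&(hsv[...,2]>110)&(P[...,2]>.066)&(P[...,2]<.084)&(P[...,0]>.35)&(P[...,0]<.75)&(abs(P[...,1])<.3)).astype('uint8')
    k,l,s,ce=cv2.connectedComponentsWithStats(m)
    print(n)
    for i in range(1,k):
        if s[i,4]>60:
            p=P[l==i]; r=cv2.minAreaRect((p[:,:2]*1000).astype('float32'))
            zz=np.median(p[:,2]); print(ce[i].round(1),s[i,4],p.mean(0).round(4),'med z',zz.round(4),p[:,2].std().round(4),[np.round(x,1) for x in r],plane(*ce[i],.078,c).round(4))
    # socket / objects heights in charger zone
z=np.load('pics/wrist0.npz'); c={k:z[k] for k in 'KRt'}; P=world(z['d'],c)
for (u,v) in [(247,157),(267,218),(284,273),(300,322),(200,100),(230,220),(290,366),(380,120),(445,100)]: print(u,v,P[v,u].round(4))
```

```text
wrist0
[247.4 157.2] 1320 [0.5135 0.0244 0.0783] med z 0.0783 0.0009 [array([513. ,  23.8]), array([30. , 31.7]), np.float64(14.1)] [0.5135 0.0245 0.078 ]
[266.7 218.4] 1189 [ 0.5274 -0.0292  0.0781] med z 0.0783 0.0012 [array([526.8, -30.4]), array([30.4, 32.4]), np.float64(14.5)] [ 0.5274 -0.0292  0.078 ]
[284.3 273.6] 1077 [ 0.5413 -0.0826  0.078 ] med z 0.0783 0.0015 [array([541. , -84.3]), array([29.5, 32.1]), np.float64(14.3)] [ 0.5413 -0.0826  0.078 ]
[300.4 321. ] 932 [ 0.555  -0.1366  0.0722] med z 0.0725 0.0014 [array([ 554.5, -138.3]), array([30.2, 32.4]), np.float64(14.3)] [ 0.5553 -0.1325  0.078 ]
side0
[311.7 158.2] 90 [0.5739 0.1625 0.0746] med z 0.0745 0.0054 [array([574.4, 163.1]), array([11.5, 34.2]), np.float64(85.6)] [0.572  0.1568 0.078 ]
[321.3 202.7] 118 [ 0.5259 -0.0344  0.0784] med z 0.0787 0.0014 [array([525.5, -33.2]), array([27.9, 29.6]), np.float64(16.5)] [ 0.5261 -0.0339  0.078 ]
[336.7 214.9] 139 [ 0.5398 -0.0874  0.0784] med z 0.0785 0.0013 [array([540.1, -86.1]), array([29.2, 31. ]), np.float64(13.7)] [ 0.54  -0.087  0.078]
[353.7 230.9] 156 [ 0.5538 
[... 789 characters left out ...]
773 0.0025 [array([542.8, -85.8]), array([31.4, 31.6]), np.float64(12.7)] [ 0.5474 -0.0881  0.078 ]
[263.  233.8] 197 [ 0.5587 -0.1409  0.0713] med z 0.0718 0.0018 [array([ 555.8, -139.8]), array([31.2, 32.4]), np.float64(11.2)] [ 0.567 -0.144  0.078]
[219.1 324.8] 787 [ 0.7193 -0.2839  0.0748] med z 0.0748 0.0009 [array([ 717.4, -281.3]), array([37.1, 62.2]), np.float64(89.8)] [ 0.7225 -0.2844  0.078 ]
247 157 [0.5133 0.0248 0.0789]
267 218 [ 0.5279 -0.0283  0.0797]
284 273 [ 0.5412 -0.0809  0.08  ]
300 322 [ 0.5546 -0.1371  0.073 ]
200 100 [0.4724 0.0702 0.0598]
230 220 [ 0.4907 -0.0365  0.0613]
290 366 [ 0.5426 -0.1979  0.0621]
380 120 [0.6202 0.0555 0.0913]
445 100 [0.6767 0.0703 0.068 ]
```

The depth puts key4 about 6 mm lower than the others. I'll still feel every key in order. The row is yawed about 14.3°. First I'll shut the jaws, go over key1 and line up with the row.

Request:
drive_tool(increments=[{"jaw": -1, "ty": -0.4, "tx": 0.15}, {"jaw": -1, "ty": -0.4, "tx": 0.15}, {"jaw": -1, "ty": -0.43, "tx": 0.16}, {"jaw": -1, "wz": -0.08}, {"jaw": -1, "wz": -0.09}, {"jaw": -1, "wz": -0.08}, {"jaw": -1, "tz": 0.5}, {"jaw": -1, "tz": 0.5}, {"jaw": -1, "tz": 0.5}, {"jaw": -1, "tz": 0.4}, {"jaw": -1}, {"jaw": -1}, {"jaw": -1}, {"jaw": -1}], grip_force=20)

```text
schema error: expected keys jaw, tx, ty, tz, wx, wy, wz
```

Run:
```python
from h import *
from scipy.spatial.transform import Rotation as Ro
o=status.get_obs(); print(o['position'],o['contact_force'],o['opening'],o['t'])
q=o['eef_rot']; print(Ro.from_quat(q,scalar_first=True).as_matrix().round(4))
for n in ['wrist','side']:
    snap(n,n+'1')
```

```text
[ 5.74846486e-01 -1.57928205e-05  2.49954117e-01] [-0.27896882 -0.17166635 -0.63197028] 0.08520639190343489 0.15
[[ 0.e+00  1.e+00 -8.e-04]
 [ 1.e+00 -0.e+00 -0.e+00]
 [-0.e+00 -8.e-04 -1.e+00]]
```

View pics/wrist1.png

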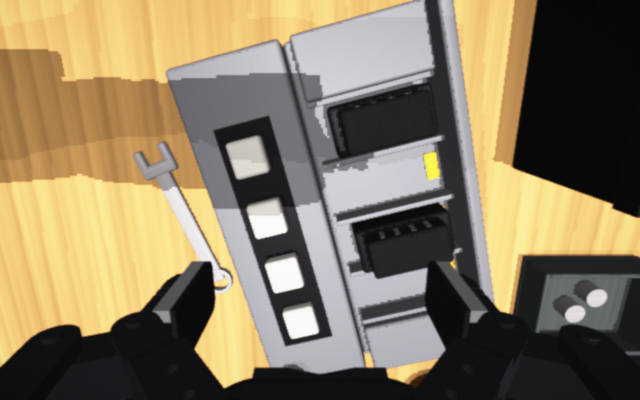

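View pics/side1.png

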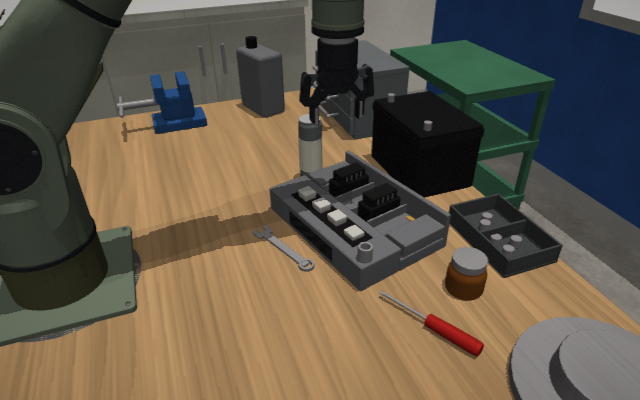

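The arm didn't move, because every row needs all seven keys. I'll send the move again with full rows.

Request:
drive_tool(increments=[{"jaw": -1, "tx": 0.15, "ty": -0.4, "tz": 0, "wx": 0, "wy": 0, "wz": 0}, {"jaw": -1, "tx": 0.15, "ty": -0.4, "tz": 0, "wx": 0, "wy": 0, "wz": 0}, {"jaw": -1, "tx": 0.16, "ty": -0.43, "tz": 0, "wx": 0, "wy": 0, "wz": 0}, {"jaw": -1, "tx": 0, "ty": 0, "tz": 0, "wx": 0, "wy": 0, "wz": -0.08}, {"jaw": -1, "tx": 0, "ty": 0, "tz": 0, "wx": 0, "wy": 0, "wz": -0.09}, {"jaw": -1, "tx": 0, "ty": 0, "tz": 0, "wx": 0, "wy": 0, "wz": -0.08}, {"jaw": -1, "tx": 0, "ty": 0, "tz": 0.5, "wx": 0, "wy": 0, "wz": 0}, {"jaw": -1, "tx": 0, "ty": 0, "tz": 0.5, "wx": 0, "wy": 0, "wz": 0}, {"jaw": -1, "tx": 0, "ty": 0, "tz": 0.5, "wx": 0, "wy": 0, "wz": 0}, {"jaw": -1, "tx": 0, "ty": 0, "tz": 0.4, "wx": 0, "wy": 0, "wz": 0}, {"jaw": -1, "tx": 0, "ty": 0, "tz": 0, "wx": 0, "wy": 0, "wz": 0}, {"jaw": -1, "tx": 0, "ty": 0, "tz": 0, "wx": 0, "wy": 0, "wz": 0}, {"jaw": -1, "tx": 0, "ty": 0, "tz": 0, "wx": 0, "wy": 0, "wz": 0}], grip_force=20)

```text
t: 1.55
position: [0.5139, 0.023, 0.1564]
eef_rot: [0.001, 0.613, 0.79, 0.0]
contact_force: [-0.2, 0.6, -0.3]
opening: -0.0001
```

Run:
```python
from h import *
from scipy.spatial.transform import Rotation as Ro
o=status.get_obs(); print(o['position'],o['contact_force'],o['opening'],o['t'])
q=o['eef_rot']; print(Ro.from_quat(q,scalar_first=True).as_matrix().round(4))
for n in ['wrist','side']:
    snap(n,n+'2'); o=status.get_obs(); print(o['position'],o['contact_force'])
```

```text
[0.51391532 0.02303575 0.15636851] [-0.19708542  0.63168387 -0.3169968 ] -0.00011575252057550952 1.55
[[-2.473e-01  9.689e-01  1.400e-03]
 [ 9.689e-01  2.473e-01  1.000e-04]
 [-2.000e-04  1.400e-03 -1.000e+00]]
[0.51389829 0.02301375 0.15634636] [ 0.76513984 -0.25933248  0.42249038]
[0.51383183 0.0230128  0.15619894] [ 0.03844285 -0.11003188  0.06802385]
```

View pics/wrist2.png

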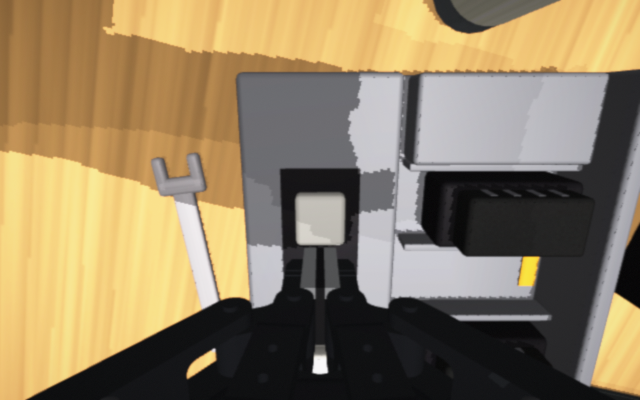

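View pics/side2.png

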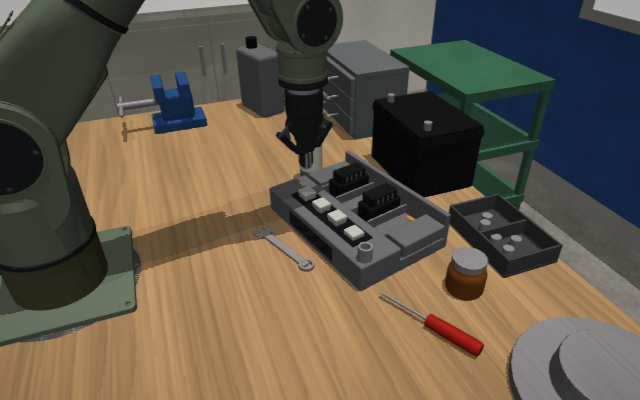

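The jaws are shut and aligned, centred over key1 at about (320,218) in the wrist view. Next I'll lower to just above key1 and feel in small steps.

Request:
drive_tool(increments=[{"jaw": -1, "tx": 0, "ty": 0, "tz": 0.4, "wx": 0, "wy": 0, "wz": 0}, {"jaw": -1, "tx": 0, "ty": 0, "tz": 0.4, "wx": 0, "wy": 0, "wz": 0}, {"jaw": -1, "tx": 0, "ty": 0, "tz": 0.26, "wx": 0, "wy": 0, "wz": 0}, {"jaw": -1, "tx": 0, "ty": 0, "tz": 0, "wx": 0, "wy": 0, "wz": 0}, {"jaw": -1, "tx": 0, "ty": 0, "tz": 0, "wx": 0, "wy": 0, "wz": 0}])

```text
t: 2.15
position: [0.5137, 0.0231, 0.103]
eef_rot: [0.0, 0.613, 0.79, 0.0]
contact_force: [-0.2, 0.5, 0.4]
opening: -0.0001
```

Request:
drive_tool(increments=[{"jaw": -1, "tx": 0, "ty": 0, "tz": 0.04, "wx": 0, "wy": 0, "wz": 0}, {"jaw": -1, "tx": 0, "ty": 0, "tz": 0.04, "wx": 0, "wy": 0, "wz": 0}, {"jaw": -1, "tx": 0, "ty": 0, "tz": 0, "wx": 0, "wy": 0, "wz": 0}, {"jaw": -1, "tx": 0, "ty": 0, "tz": 0, "wx": 0, "wy": 0, "wz": 0}])

```text
t: 2.55
position: [0.5135, 0.023, 0.0984]
eef_rot: [0.0, 0.613, 0.79, 0.0]
contact_force: [0.4, 0.2, 0.9]
opening: 0.0002
```

Request:
drive_tool(increments=[{"jaw": -1, "tx": 0, "ty": 0, "tz": 0.03, "wx": 0, "wy": 0, "wz": 0}, {"jaw": -1, "tx": 0, "ty": 0, "tz": 0, "wx": 0, "wy": 0, "wz": 0}, {"jaw": -1, "tx": 0, "ty": 0, "tz": 0, "wx": 0, "wy": 0, "wz": 0}])

```text
t: 2.85
position: [0.5136, 0.023, 0.0968]
eef_rot: [0.0, 0.613, 0.79, 0.0]
contact_force: [-0.1, -0.4, 2.0]
opening: -0.0002
```

Request:
drive_tool(increments=[{"jaw": -1, "tx": 0, "ty": 0, "tz": 0.02, "wx": 0, "wy": 0, "wz": 0}, {"jaw": -1, "tx": 0, "ty": 0, "tz": 0, "wx": 0, "wy": 0, "wz": 0}, {"jaw": -1, "tx": 0, "ty": 0, "tz": 0, "wx": 0, "wy": 0, "wz": 0}])

```text
t: 3.15
position: [0.5136, 0.023, 0.0958]
eef_rot: [0.0, 0.613, 0.79, 0.0]
contact_force: [1.1, -0.1, 2.0]
opening: -0.0002
```

Request:
drive_tool(increments=[{"jaw": -1, "tx": 0, "ty": 0, "tz": 0.02, "wx": 0, "wy": 0, "wz": 0}, {"jaw": -1, "tx": 0, "ty": 0, "tz": 0, "wx": 0, "wy": 0, "wz": 0}, {"jaw": -1, "tx": 0, "ty": 0, "tz": 0, "wx": 0, "wy": 0, "wz": 0}])

```text
t: 3.45
position: [0.5136, 0.023, 0.0948]
eef_rot: [0.0, 0.613, 0.79, 0.0]
contact_force: [1.2, -0.2, 2.8]
opening: 0.0001
```

Request:
drive_tool(increments=[{"jaw": -1, "tx": 0, "ty": 0, "tz": 0.0, "wx": 0, "wy": 0, "wz": 0}])

```text
t: 3.55
position: [0.5135, 0.023, 0.0948]
eef_rot: [0.0, 0.613, 0.79, 0.0]
contact_force: [1.3, 0.9, 2.7]
opening: -0.0
```

Key1 gives softly: it yielded about 2.2 mm at 2.8 N, so it is up. On to key2.

Request:
drive_tool(increments=[{"jaw": -1, "tx": 0, "ty": 0, "tz": -0.4, "wx": 0, "wy": 0, "wz": 0}, {"jaw": -1, "tx": 0, "ty": 0, "tz": 0, "wx": 0, "wy": 0, "wz": 0}, {"jaw": -1, "tx": -0.37, "ty": 0, "tz": 0, "wx": 0, "wy": 0, "wz": 0}, {"jaw": -1, "tx": -0.37, "ty": 0, "tz": 0, "wx": 0, "wy": 0, "wz": 0}, {"jaw": -1, "tx": -0.38, "ty": 0, "tz": 0, "wx": 0, "wy": 0, "wz": 0}, {"jaw": -1, "tx": 0, "ty": 0, "tz": 0.2, "wx": 0, "wy": 0, "wz": 0}, {"jaw": -1, "tx": 0, "ty": 0, "tz": 0.12, "wx": 0, "wy": 0, "wz": 0}, {"jaw": -1, "tx": 0, "ty": 0, "tz": 0, "wx": 0, "wy": 0, "wz": 0}, {"jaw": -1, "tx": 0, "ty": 0, "tz": 0, "wx": 0, "wy": 0, "wz": 0}])

```text
t: 4.45
position: [0.5271, -0.0305, 0.0986]
eef_rot: [-0.0, 0.613, 0.79, -0.0]
contact_force: [-0.2, -0.2, 0.5]
opening: 0.0002
```

Request:
drive_tool(increments=[{"jaw": -1, "tx": 0, "ty": 0, "tz": 0.04, "wx": 0, "wy": 0, "wz": 0}, {"jaw": -1, "tx": 0, "ty": 0, "tz": 0, "wx": 0, "wy": 0, "wz": 0}, {"jaw": -1, "tx": 0, "ty": 0, "tz": 0, "wx": 0, "wy": 0, "wz": 0}])

```text
t: 4.75
position: [0.5274, -0.0309, 0.0969]
eef_rot: [0.0, 0.613, 0.79, 0.0]
contact_force: [-0.6, 1.3, 2.6]
opening: -0.0001
```

Request:
drive_tool(increments=[{"jaw": -1, "tx": 0, "ty": 0, "tz": 0.02, "wx": 0, "wy": 0, "wz": 0}, {"jaw": -1, "tx": 0, "ty": 0, "tz": 0, "wx": 0, "wy": 0, "wz": 0}, {"jaw": -1, "tx": 0, "ty": 0, "tz": 0, "wx": 0, "wy": 0, "wz": 0}])

```text
t: 5.05
position: [0.5274, -0.0312, 0.0958]
eef_rot: [0.0, 0.613, 0.79, 0.0]
contact_force: [0.5, 2.0, 2.8]
opening: 0.0002
```

Request:
drive_tool(increments=[{"jaw": -1, "tx": 0, "ty": 0, "tz": 0.02, "wx": 0, "wy": 0, "wz": 0}, {"jaw": -1, "tx": 0, "ty": 0, "tz": 0, "wx": 0, "wy": 0, "wz": 0}, {"jaw": -1, "tx": 0, "ty": 0, "tz": 0, "wx": 0, "wy": 0, "wz": 0}])

```text
t: 5.35
position: [0.5274, -0.0312, 0.0948]
eef_rot: [-0.0, 0.613, 0.79, 0.0]
contact_force: [1.0, 1.7, 2.2]
opening: 0.0002
```

Key2 also yields: about 2.2 mm at 2 to 3 N, so it is up. On to key3, with a little more settling time.

Request:
drive_tool(increments=[{"jaw": -1, "tx": 0, "ty": 0, "tz": -0.4, "wx": 0, "wy": 0, "wz": 0}, {"jaw": -1, "tx": 0, "ty": 0, "tz": 0, "wx": 0, "wy": 0, "wz": 0}, {"jaw": -1, "tx": -0.37, "ty": 0, "tz": 0, "wx": 0, "wy": 0, "wz": 0}, {"jaw": -1, "tx": -0.37, "ty": 0, "tz": 0, "wx": 0, "wy": 0, "wz": 0}, {"jaw": -1, "tx": -0.38, "ty": 0, "tz": 0, "wx": 0, "wy": 0, "wz": 0}, {"jaw": -1, "tx": 0, "ty": 0, "tz": 0, "wx": 0, "wy": 0, "wz": 0}, {"jaw": -1, "tx": 0, "ty": 0, "tz": 0.2, "wx": 0, "wy": 0, "wz": 0}, {"jaw": -1, "tx": 0, "ty": 0, "tz": 0.12, "wx": 0, "wy": 0, "wz": 0}, {"jaw": -1, "tx": 0, "ty": 0, "tz": 0, "wx": 0, "wy": 0, "wz": 0}, {"jaw": -1, "tx": 0, "ty": 0, "tz": 0, "wx": 0, "wy": 0, "wz": 0}, {"jaw": -1, "tx": 0, "ty": 0, "tz": 0, "wx": 0, "wy": 0, "wz": 0}])

```text
t: 6.45
position: [0.5412, -0.0853, 0.0989]
eef_rot: [-0.0, 0.613, 0.79, -0.0]
contact_force: [-0.7, -0.0, 0.2]
opening: -0.0001
```

Request:
drive_tool(increments=[{"jaw": -1, "tx": 0, "ty": 0, "tz": 0.04, "wx": 0, "wy": 0, "wz": 0}, {"jaw": -1, "tx": 0, "ty": 0, "tz": 0, "wx": 0, "wy": 0, "wz": 0}, {"jaw": -1, "tx": 0, "ty": 0, "tz": 0, "wx": 0, "wy": 0, "wz": 0}])

```text
t: 6.75
position: [0.5413, -0.0854, 0.0969]
eef_rot: [0.0, 0.613, 0.79, 0.0]
contact_force: [0.5, 1.3, 1.7]
opening: 0.0004
```

Request:
drive_tool(increments=[{"jaw": -1, "tx": 0, "ty": 0, "tz": 0.02, "wx": 0, "wy": 0, "wz": 0}, {"jaw": -1, "tx": 0, "ty": 0, "tz": 0, "wx": 0, "wy": 0, "wz": 0}, {"jaw": -1, "tx": 0, "ty": 0, "tz": 0, "wx": 0, "wy": 0, "wz": 0}])

```text
t: 7.05
position: [0.5413, -0.0854, 0.0958]
eef_rot: [0.0, 0.613, 0.79, 0.0]
contact_force: [0.7, 1.0, 2.1]
opening: 0.0003
```

Request:
drive_tool(increments=[{"jaw": -1, "tx": 0, "ty": 0, "tz": 0.02, "wx": 0, "wy": 0, "wz": 0}, {"jaw": -1, "tx": 0, "ty": 0, "tz": 0, "wx": 0, "wy": 0, "wz": 0}, {"jaw": -1, "tx": 0, "ty": 0, "tz": 0, "wx": 0, "wy": 0, "wz": 0}])

```text
t: 7.35
position: [0.5413, -0.0855, 0.0948]
eef_rot: [0.0, 0.613, 0.79, 0.0]
contact_force: [1.6, 2.5, 3.6]
opening: -0.0003
```

Key3 yields as well, so it is up. On to key4, whose top I expect at TCP z of about 0.091.

Request:
drive_tool(increments=[{"jaw": -1, "tx": 0, "ty": 0, "tz": -0.4, "wx": 0, "wy": 0, "wz": 0}, {"jaw": -1, "tx": 0, "ty": 0, "tz": 0, "wx": 0, "wy": 0, "wz": 0}, {"jaw": -1, "tx": -0.37, "ty": 0, "tz": 0, "wx": 0, "wy": 0, "wz": 0}, {"jaw": -1, "tx": -0.37, "ty": 0, "tz": 0, "wx": 0, "wy": 0, "wz": 0}, {"jaw": -1, "tx": -0.38, "ty": 0, "tz": 0, "wx": 0, "wy": 0, "wz": 0}, {"jaw": -1, "tx": 0, "ty": 0, "tz": 0, "wx": 0, "wy": 0, "wz": 0}, {"jaw": -1, "tx": 0, "ty": 0, "tz": 0.2, "wx": 0, "wy": 0, "wz": 0}, {"jaw": -1, "tx": 0, "ty": 0, "tz": 0.12, "wx": 0, "wy": 0, "wz": 0}, {"jaw": -1, "tx": 0, "ty": 0, "tz": 0, "wx": 0, "wy": 0, "wz": 0}, {"jaw": -1, "tx": 0, "ty": 0, "tz": 0, "wx": 0, "wy": 0, "wz": 0}, {"jaw": -1, "tx": 0, "ty": 0, "tz": 0, "wx": 0, "wy": 0, "wz": 0}])

```text
t: 8.45
position: [0.5551, -0.1395, 0.0989]
eef_rot: [0.0, 0.613, 0.79, 0.0]
contact_force: [-0.3, 0.3, 0.6]
opening: -0.0003
```

Request:
drive_tool(increments=[{"jaw": -1, "tx": 0, "ty": 0, "tz": 0.06, "wx": 0, "wy": 0, "wz": 0}, {"jaw": -1, "tx": 0, "ty": 0, "tz": 0, "wx": 0, "wy": 0, "wz": 0}, {"jaw": -1, "tx": 0, "ty": 0, "tz": 0, "wx": 0, "wy": 0, "wz": 0}])

```text
t: 8.75
position: [0.555, -0.1398, 0.0957]
eef_rot: [-0.0, 0.613, 0.79, -0.0]
contact_force: [-0.6, -0.1, -0.3]
opening: 0.0001
```

Request:
drive_tool(increments=[{"jaw": -1, "tx": 0, "ty": 0, "tz": 0.07, "wx": 0, "wy": 0, "wz": 0}, {"jaw": -1, "tx": 0, "ty": 0, "tz": 0, "wx": 0, "wy": 0, "wz": 0}, {"jaw": -1, "tx": 0, "ty": 0, "tz": 0, "wx": 0, "wy": 0, "wz": 0}])

```text
t: 9.05
position: [0.555, -0.1398, 0.0922]
eef_rot: [-0.0, 0.613, 0.79, -0.0]
contact_force: [-0.3, -0.4, -0.8]
opening: -0.0
```

There is no contact at 0.0957 or 0.0922, so key4 sits low. I'll feel for it in fine steps.

Request:
drive_tool(increments=[{"jaw": -1, "tx": 0, "ty": 0, "tz": 0.02, "wx": 0, "wy": 0, "wz": 0}, {"jaw": -1, "tx": 0, "ty": 0, "tz": 0, "wx": 0, "wy": 0, "wz": 0}, {"jaw": -1, "tx": 0, "ty": 0, "tz": 0, "wx": 0, "wy": 0, "wz": 0}])

```text
t: 9.35
position: [0.555, -0.1398, 0.0913]
eef_rot: [-0.0, 0.613, 0.79, -0.0]
contact_force: [-0.1, -0.1, 0.3]
opening: -0.0002
```

Request:
drive_tool(increments=[{"jaw": -1, "tx": 0, "ty": 0, "tz": 0.01, "wx": 0, "wy": 0, "wz": 0}, {"jaw": -1, "tx": 0, "ty": 0, "tz": 0, "wx": 0, "wy": 0, "wz": 0}, {"jaw": -1, "tx": 0, "ty": 0, "tz": 0, "wx": 0, "wy": 0, "wz": 0}])

```text
t: 9.65
position: [0.555, -0.1398, 0.0908]
eef_rot: [-0.0, 0.613, 0.79, -0.0]
contact_force: [-0.1, 0.2, 2.0]
opening: -0.0001
```

Request:
drive_tool(increments=[{"jaw": -1, "tx": 0, "ty": 0, "tz": 0.01, "wx": 0, "wy": 0, "wz": 0}, {"jaw": -1, "tx": 0, "ty": 0, "tz": 0, "wx": 0, "wy": 0, "wz": 0}, {"jaw": -1, "tx": 0, "ty": 0, "tz": 0, "wx": 0, "wy": 0, "wz": 0}])

```text
t: 9.95
position: [0.555, -0.1398, 0.0903]
eef_rot: [-0.0, 0.613, 0.79, -0.0]
contact_force: [-1.1, 0.2, 3.7]
opening: 0.0001
```

Request:
drive_tool(increments=[{"jaw": -1, "tx": 0, "ty": 0, "tz": 0, "wx": 0, "wy": 0, "wz": 0}])

```text
t: 10.05
position: [0.555, -0.1398, 0.0903]
eef_rot: [-0.0, 0.613, 0.79, -0.0]
contact_force: [-1.2, 0.1, 4.0]
opening: -0.0001
```

Key4 meets the tips about 6 mm lower and is stiff: about 2 N more for 0.5 mm of travel. So it is the latched key. I'll press it to the bottom at a TCP z of about 0.0834, watching the force.

Request:
drive_tool(increments=[{"jaw": -1, "tx": 0, "ty": 0, "tz": 0.03, "wx": 0, "wy": 0, "wz": 0}, {"jaw": -1, "tx": 0, "ty": 0, "tz": 0.03, "wx": 0, "wy": 0, "wz": 0}, {"jaw": -1, "tx": 0, "ty": 0, "tz": 0.02, "wx": 0, "wy": 0, "wz": 0}, {"jaw": -1, "tx": 0, "ty": 0, "tz": 0, "wx": 0, "wy": 0, "wz": 0}, {"jaw": -1, "tx": 0, "ty": 0, "tz": 0, "wx": 0, "wy": 0, "wz": 0}])

```text
t: 10.55
position: [0.5551, -0.1398, 0.0864]
eef_rot: [0.0, 0.613, 0.79, 0.0]
contact_force: [-0.3, 0.9, 6.6]
opening: -0.0001
```

Request:
drive_tool(increments=[{"jaw": -1, "tx": 0, "ty": 0, "tz": 0.02, "wx": 0, "wy": 0, "wz": 0}, {"jaw": -1, "tx": 0, "ty": 0, "tz": 0.02, "wx": 0, "wy": 0, "wz": 0}, {"jaw": -1, "tx": 0, "ty": 0, "tz": 0, "wx": 0, "wy": 0, "wz": 0}, {"jaw": -1, "tx": 0, "ty": 0, "tz": 0, "wx": 0, "wy": 0, "wz": 0}])

```text
t: 10.95
position: [0.5551, -0.1398, 0.0845]
eef_rot: [0.0, 0.613, 0.79, -0.0]
contact_force: [-2.0, 0.6, 8.2]
opening: -0.0002
```

Request:
drive_tool(increments=[{"jaw": -1, "tx": 0, "ty": 0, "tz": 0.02, "wx": 0, "wy": 0, "wz": 0}, {"jaw": -1, "tx": 0, "ty": 0, "tz": 0, "wx": 0, "wy": 0, "wz": 0}, {"jaw": -1, "tx": 0, "ty": 0, "tz": 0, "wx": 0, "wy": 0, "wz": 0}])

```text
t: 11.25
position: [0.5551, -0.1398, 0.0835]
eef_rot: [0.0, 0.613, 0.79, 0.0]
contact_force: [-1.5, -0.5, 8.3]
opening: 0.0
```

Request:
drive_tool(increments=[{"jaw": -1, "tx": 0, "ty": 0, "tz": 0.01, "wx": 0, "wy": 0, "wz": 0}, {"jaw": -1, "tx": 0, "ty": 0, "tz": 0, "wx": 0, "wy": 0, "wz": 0}, {"jaw": -1, "tx": 0, "ty": 0, "tz": 0, "wx": 0, "wy": 0, "wz": 0}])

```text
t: 11.55
position: [0.5551, -0.1398, 0.0834]
eef_rot: [0.0, 0.613, 0.79, 0.0]
contact_force: [-4.6, 1.0, 17.2]
opening: -0.0002
```

The force jumped to 17 N with almost no further motion, so the key is at its stop. I'll release straight up.

Request:
drive_tool(increments=[{"jaw": -1, "tx": 0, "ty": 0, "tz": -0.1, "wx": 0, "wy": 0, "wz": 0}, {"jaw": -1, "tx": 0, "ty": 0, "tz": -0.3, "wx": 0, "wy": 0, "wz": 0}, {"jaw": -1, "tx": 0, "ty": 0, "tz": -0.5, "wx": 0, "wy": 0, "wz": 0}, {"jaw": -1, "tx": 0, "ty": 0, "tz": -0.8, "wx": 0, "wy": 0, "wz": 0}, {"jaw": -1, "tx": 0, "ty": 0, "tz": -0.8, "wx": 0, "wy": 0, "wz": 0}, {"jaw": -1, "tx": 0, "ty": 0, "tz": -0.6, "wx": 0, "wy": 0, "wz": 0}, {"jaw": -1, "tx": 0.6, "ty": 0, "tz": 0, "wx": 0, "wy": 0, "wz": 0}, {"jaw": -1, "tx": 0.6, "ty": 0, "tz": 0, "wx": 0, "wy": 0, "wz": 0}, {"jaw": -1, "tx": 0, "ty": 0, "tz": 0, "wx": 0, "wy": 0, "wz": 0}, {"jaw": -1, "tx": 0, "ty": 0, "tz": 0, "wx": 0, "wy": 0, "wz": 0}])

```text
t: 12.55
position: [0.5402, -0.0815, 0.2377]
eef_rot: [0.0, 0.613, 0.79, -0.0]
contact_force: [-0.5, -0.2, 0.0]
opening: -0.0
```

Run:
```python
from h import *
snap('wrist','wrist3');snap('side','side3');snap('scene','scene3')
for n in ['wrist3','side3','scene3']:
    z=np.load(f'pics/{n}.npz'); c={k:z[k] for k in 'KRt'}; P=world(z['d'],c)
    hsv=cv2.cvtColor(z['im'],cv2.COLOR_RGB2HSV)
    m=((hsv[...,1]<45)&(hsv[...,2]>100)&(P[...,2]>.066)&(P[...,2]<.084)&(P[...,0]>.45)&(P[...,0]<.62)&(abs(P[...,1]+.06)<.12)).astype('uint8')
    k,l,s,ce=cv2.connectedComponentsWithStats(m); print(n)
    for i in range(1,k):
        if s[i,4]>60: p=P[l==i]; print(ce[i].round(1),s[i,4],p.mean(0).round(4),'med z',np.median(p[:,2]).round(4))
o=status.get_obs(); print(o['position'],o['contact_force'],o['t'])
```

```text
wrist3
[320.5  45.7] 1851 [0.513  0.0231 0.0779] med z 0.078
[320.5 123. ] 1532 [ 0.5268 -0.0306  0.078 ] med z 0.0781
[320.5 192.2] 1369 [ 0.5406 -0.0844  0.0779] med z 0.0781
[320.9 242. ] 412 [ 0.5519 -0.1272  0.0769] med z 0.0777
side3
[306.9 190.9] 118 [0.5125 0.0205 0.0783] med z 0.0785
[321.1 202.3] 109 [ 0.5259 -0.0334  0.0786] med z 0.0787
[337.1 215.1] 133 [ 0.5405 -0.0878  0.0781] med z 0.0783
[353.9 228.8] 165 [ 0.5539 -0.1421  0.0779] med z 0.0783
scene3
[323.  196.7] 165 [0.5182 0.02   0.0757] med z 0.0769
[304.7 207.5] 183 [ 0.5322 -0.0335  0.0758] med z 0.0772
[284.7 219.3] 203 [ 0.546  -0.0875  0.0759] med z 0.0771
[262.7 232.3] 231 [ 0.5597 -0.1416  0.0759] med z 0.0773
[ 0.54023229 -0.08253222  0.23756917] [-0.05367915 -0.17216936 -0.04017309] 12.7
```

View pics/side3.png

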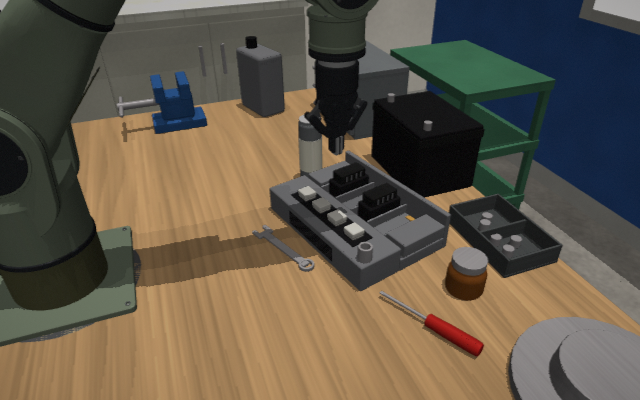

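View pics/scene3.png

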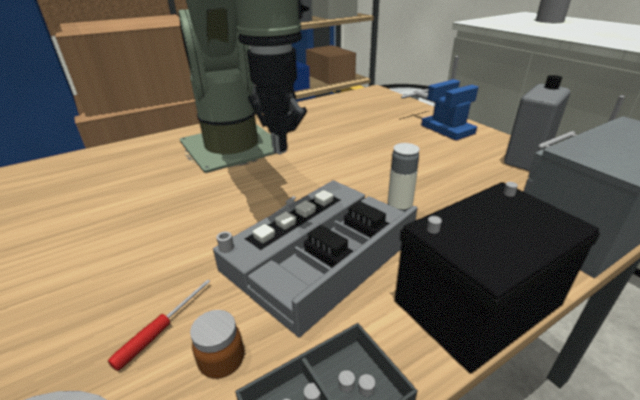

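In every view, all four keys are now level at about 78 mm; in the side view they run from (307,191) to (354,229). The packs, socket, can, jar, wrench and screwdriver are at the same pixels as before, and the arm is clear of everything.

```bash
python3 -c "
from h import *
print(ticket.sign_off())"
```

```text
the job is handed in; nothing more can be done
None
```

All four keys now stand up, and the job is handed in at about 12.7 s of the 51 s allowed. The sign-off reports no verdict.

- **Tapping:** I tapped the keys from left to right with the jaws shut. Keys 1 to 3 each gave about 2 mm at roughly 2–3.6 N. Key4 met the fingertips about 6 mm lower and was stiff (about 4 N at 0.7 mm), so it was the latched one.
- **Pressing:** I pressed key4 slowly to its stop, where the force read about 17 N, well under the 35 N limit. Then I let it go straight up.
- **Last checks:** Key4 rose from 72.5 mm to 78 mm. All four tops read 77–79 mm and level with each other in the wrist, side and scene cameras. The scene camera reads about 1 mm low on all four, as it did before, and the wrist camera sees key4 only in part. By eye, the packs, tools and containers had not moved. The arm was clear, with contact force near zero.
- **Refused call:** My first move call was refused for incomplete rows, so nothing moved then.

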